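Clear the check-weigher and load a pair of bottles

ROBOT

A 6-joint arm with a two-finger parallel gripper is mounted at the origin on the work surface. World frame = base frame: x ahead of the robot, y to its left, z up, the work surface at z = 0. Lengths are in m, angles in degrees, forces in N, time in s.
With the tool pointing down it reaches from about 0.4 to 0.825 m from the base axis. Payload 7 kg.
Tool frame: the origin (TCP) lies between the finger pads; the fingertips stand 22 mm ahead of it and the grasp point (between the pads) lies 3 mm ahead of it; z points along the fingers, y is the direction in which the jaws open and shut (so a half turn about z gives the same grasp; the last joint's range is limited). The gripper opens to 88 mm and grips with 3 to 60 N. Pads are 19 mm wide; open, the fingers measure 130 mm over their backs; the gripper's body (78 mm by 193 mm) begins 47 mm behind the grasp point.
Start: joints at [-50.415, 20.546, 0.682, 0, -70.136, -16.507], TCP at [0.265, -0.621, 0.212] pointing down, gripper open.
Joint ranges: [-176.03, 176.03], [-82.01, 121.73], [-58.28, 71.71], [-173.87, 95.51], [-174.79, -0.11], [-173.66, 173.66]. Speed limits (degrees/s): [136.94, 136.94, 172.46, 180, 180, 180].

INTERFACE

Orientations are given as [roll, pitch, yaw] about the fixed x, y, z axes, in that order (R = Rz(yaw) Ry(pitch) Rx(roll)).
In Python, from plant import telemetry, cams, r gives the robot as it stands.
- The arm moves only by the tool carry_out, never from a script. Its argument "commands" is one flat list of numbers, 5 for each row, row after row: the shift along the world's x, y, z as a fraction of full scale, then the turn about the world's z as a fraction of full scale, then the gripper's target within -1 to 1 (shut at 1, half-way at 0, fully open at -1). In form: [x, y, z, turn, claw, x, y, z, turn, claw, ...]. A call has 1 to 8 rows; each row shifts and turns the commanded pose from where the row before left it; what a row does not reach is not made up. Full scale, the value 1, is 0.04 m for a shift and 4 degrees for a turn. A row lasts 1/10 s, in which the tool goes at most 50 mm and 8.59 degrees, less where a joint would pass 70% of its speed; a pose out of reach is approached as far as the arm can. A call with a number of a shift or a turn outside -1 to 1 is refused whole. A call with a gripper value outside its range is refused whole. The fingers move at their own pace and stop on an object; "grip_force" is the grip in N (left out, the last holds). Time passes only in rows, so rows that do not move let the fingers close. It gives the time, the measured TCP pose, the force and the opening at its end, in the units of the state.
- telemetry.get_state(): the state, without advancing time (a new reading comes with each control period).
- cams.capture(name): name is "scene" or "side" or "wrist"; returns a dict with "frame" (480x640x3 uint8, red, green, blue), "camera_matrix" (3x3 intrinsics, pixels), "camera_from_world" (4x4, takes a point from world to camera coordinates); the wrist camera has in their place "mount" (4x4, takes a point from camera to tool coordinates, whose origin is the TCP and whose axes are the flange's). Camera axes: x right, y down, z forward; pixel columns grow to the right and rows downward; lengths in m; the calibration is good to about 2 mm. A picture is of the moment at which its call begins: read the wrist's pose just before it. There is no depth.
- r.close_job(): hands the job in, once; it reports no verdict.
The state is a dict: "time_s": time; "joints": joint angles; "qd": joint speeds; "joint_torque": joint torques, N m; "tcp_pos": TCP position; "eef_rot": TCP orientation; "contact_force": force on the tool from outside, world axes, zero at the start; "moment": the same for the moment, N m; "gripper_width": finger opening in m.
Only numpy, scipy, OpenCV 4.12 (cv2) and the standard library are available. Lean on these libraries where they do the work, as an engineer would, in place of code of your own. Each camera call takes 0.05 s, during which the arm holds its last target. There are 200 camera calls.

TASK

First clear the bench scale: with the wooden scraper block, sweep all three stray caps off its pan onto the bench (do not touch the caps on the pan with the gripper and leave the bottles where they are meanwhile), then stand the scraper upright on the bench and let go of it. Then pick up the two small square bottles together in one grasp and stand them as a pair, upright and side by side, in the middle of the pan and square to it, lowering them right onto the pan before letting go. Leave the two round bottles where they stand.

Things in the scene. Friction and masses are not known exactly. Their poses are not given: they have to be found in the camera images.
- scale: bench scale fixed to the bench. Flat square steel pan 170 x 170 mm without a rim, its top 55 mm above the bench, overhanging a white housing (150 x 150 mm) by 10 mm all round. A low display wedge, 30 mm high, reaches out from the housing on the -x side to 123 mm from the centre. Origin on the bench right below the pan's centre; x and y parallel to the pan's edges, x roughly away from the robot.
- scraper: scraper block of pale wood standing on the bench on its rubber sole: foot 30 mm (x) x 150 mm (y) x 21 mm high, and a grip ridge centred above it 22 mm (x) x 110 mm (y), from 21 to 65 mm height. About 0.25 kg. Origin at the centre of its underside, y along its length, z up. Symmetric front to back.
- bottle_a: small square glass bottle, upright: square body 28 x 28 mm and 62 mm high with a white paper label, then a sloping shoulder, short neck and aluminium cap 18 mm across, 95 mm high in all, about 0.1 kg. Origin at the centre of its underside, z up, x and y square to its flat sides. One of the pair to load.
- bottle_b: small square glass bottle, upright: square body 28 x 28 mm and 62 mm high with a white paper label, then a sloping shoulder, short neck and aluminium cap 18 mm across, 95 mm high in all, about 0.1 kg. Origin at the centre of its underside, z up, x and y square to its flat sides. The other of the pair: it starts beside bottle_a on bottle_a's +y side, their facing flat sides nearly parallel with a gap of 2 to 5 mm, both on the bench.
- cap0: loose brass-coloured bottle cap lying flat on the scale's pan: disc 34 mm across, 12 mm high, about 12 g. Origin at its centre, z its axis.
- cap1: loose brass-coloured bottle cap lying flat on the scale's pan: disc 34 mm across, 12 mm high, about 12 g. Origin at its centre, z its axis.
- cap2: loose brass-coloured bottle cap lying flat on the scale's pan: disc 34 mm across, 12 mm high, about 12 g. Origin at its centre, z its axis.
- round_a: round clear glass bottle, 52 mm across, 130 mm high, standing on the bench; leave alone. Origin at the centre of its underside.
- round_b: another such round bottle, 52 mm across, 130 mm high; leave alone. Origin at the centre of its underside.

How it is judged (in metres and radians):
On the way, in this order (a step that is already met when the one before it is completed fails the run):
1. all caps are off the pan while the scraper is still in the gripper and the bottles are where they were (within 20 mm) (height (world z) of each of cap0, cap1, cap2 below 0.05 m and contact force between the fingers and scraper above 0.5 N and distance of each of bottle_a, bottle_b from where it was at the start of the episode below 0.02 m), for 0.1 s.
2. the scraper stands upright on the bench, let go (height (world z) of scraper below 0.006 m and angle between scraper's own z axis and vertical below 0.1 rad and contact force between the fingers and scraper below 0.1 N), for 0.2 s.
3. both bottles are held in the gripper at once, each more than 30 mm above the bench (contact force between the fingers and bottle_a above 0.5 N and contact force between the fingers and bottle_b above 0.5 N and height (world z) of each of bottle_a, bottle_b above 0.03 m), for 0.2 s.
4. both bottles are down on the pan (within 7 mm) while still between the fingers (contact force between the fingers and bottle_a above 0.5 N and contact force between the fingers and bottle_b above 0.5 N and z of bottle_a in the frame of scale between 0.05 and 0.062 m and horizontal distance between each of bottle_a, bottle_b and scale below 0.05 m and z of bottle_b in the frame of scale between 0.05 and 0.062 m).
At the end, for the whole second after the job is handed in: Square bottles at rest on the pan, upright (0.08 rad), square to it (0.15 rad), each axis within 40 mm of the pan centre and at most 36 mm from the other; all caps off the pan, below its top; scraper standing upright (0.1 rad) on the bench, at rest (height (world z) of each of cap0, cap1, cap2 below 0.05 m and height (world z) of scraper below 0.006 m and angle between scraper's own z axis and vertical below 0.1 rad and z of bottle_a in the frame of scale between 0.05 and 0.058 m and horizontal distance between each of bottle_a, bottle_b and scale below 0.04 m and z of bottle_b in the frame of scale between 0.05 and 0.058 m and (angle between the x axis of bottle_a and the x axis of scale, either way round below 0.15 rad or angle between the x axis of bottle_a and the y axis of scale, either way round below 0.15 rad) and (angle between the x axis of bottle_b and the x axis of scale, either way round below 0.15 rad or angle between the x axis of bottle_b and the y axis of scale, either way round below 0.15 rad) and horizontal distance between bottle_a and bottle_b below 0.036 m and angle between each of bottle_a, bottle_b's own z axis and vertical below 0.08 rad and linear speed of each of bottle_a, bottle_b, scraper below 0.02 m/s); the robot touches nothing.
It fails at once if the gripper touches a cap that is still on the pan ((contact force between the fingers and cap0 above 0.5 N and height (world z) of cap0 above 0.055 m) or (contact force between the arm and cap0 above 0.5 N and height (world z) of cap0 above 0.055 m) or (contact force between the fingers and cap1 above 0.5 N and height (world z) of cap1 above 0.055 m) or (contact force between the arm and cap1 above 0.5 N and height (world z) of cap1 above 0.055 m) or (contact force between the fingers and cap2 above 0.5 N and height (world z) of cap2 above 0.055 m) or (contact force between the arm and cap2 above 0.5 N and height (world z) of cap2 above 0.055 m)).
It fails at once if a round bottle is moved more than 30 mm (distance of any of round_a, round_b from where it was at the start of the episode above 0.03 m).
It also fails if it takes over 70 s, if anything falls off the work surface, if the arm or the gripper's body presses on something with over 40 N, if the wrist force passes 120 N, or if a joint passes its speed limit or range.

## Working session

There is one attempt and no reset: what is moved stays moved. The work goes in short steps, Python scripts to look and compute and a tool call to move; the robot and the scene stay as the last step left them, time stands still between calls to the robot, and variables do not carry over. Pictures are saved under pics/ and viewed, about 8 in all and at most 12, crops included, and the job is handed in when it is done.

Besides the shell and the picture viewer there is one more tool, called after "Request:" by a JSON object that holds its "api" and its "payload", one argument or row to a line. carry_out: Moves the arm, as the interface text tells. Shift numbers are shares of 0.04 m and turn numbers shares of 4 degrees, none past 1 either way. Its arguments: {"type":"object","properties":{"commands":{"type":"array"},"grip_force":{"type":"number"}},"required":["commands"]}

```bash
mkdir -p pics; ls
python3 - <<'E'
from plant import telemetry, cams, r
import cv2,numpy as np
print(telemetry.get_state())
for n in ("scene","side"):
    c=cams.capture(n); cv2.imwrite(f"pics/{n}0.png",c["frame"][:,:,::-1]); print(n,c["camera_matrix"],c["camera_from_world"])
w=cams.capture("wrist"); print(w["mount"],w["camera_matrix"])
E
```

```text
pics
{'time_s': 0.0, 'joints': array([-5.04151737e+01,  2.05910293e+01,  6.31263315e-01, -2.24824341e-02,
       -7.01357457e+01, -1.65075896e+01]), 'qd': array([-0.02506351, -0.01456248,  0.05960943, -0.01752767,  0.04620835,
        0.01778087]), 'joint_torque': array([ 4.52547274e-04, -5.82719135e+01,  2.93052649e+01,  6.99710011e+00,
        6.86355546e-03, -1.64143175e-04]), 'tcp_pos': array([ 0.26435482, -0.62049019,  0.2113008 ]), 'eef_rot': array([ 1.79902419e+02, -6.87835100e-03, -1.56930414e+02]), 'contact_force': array([-0.24348908,  0.4461465 ,  0.66224839]), 'moment': array([-0.0245508 , -0.0061401 , -0.00088573]), 'gripper_width': 0.08756691702839679}
scene [[485.71602105   0.         321.92098267]
 [  0.         485.71602105 238.26349273]
 [  0.           0.           1.        ]] [[-0.45395839  0.8909867   0.00803054  0.2445188 ]
 [ 0.58189155  0.30327549 -0.75460334 -0.26956044]
 [-0.674777   -0.33788561 -0.65613208  1.29167985]
 [ 0.          0.          0.          1.        ]]
side [[604.85368234   0.         310.82874605]
 [  0.         604.85368234 247.88476525]
 [  0.           0.           1.        ]] [[-0.79848414 -0.60177897 -0.01688599  0.46887704]
 [-0.29536123  0.41603967 -0.86004229  0.20183451]
 [ 0.52458061 -0.68174266 -0.50994326  0.88292378]
 [ 0.          0.          0.          1.        ]]
[[-6.90322674e-04 -9.59836682e-01 -2.80558493e-01  7.61341400e-02]
 [ 9.99999722e-01 -5.83366203e-04 -4.64738031e-04  1.81519089e-04]
 [ 2.82404267e-04 -2.80558736e-01  9.59836817e-01 -1.71894850e-01]
 [ 0.00000000e+00  0.00000000e+00  0.00000000e+00  1.00000000e+00]] [[396.79197755   0.         317.29072923]
 [  0.         396.79197755 240.31985683]
 [  0.           0.           1.        ]]
```

View pics/scene0.png

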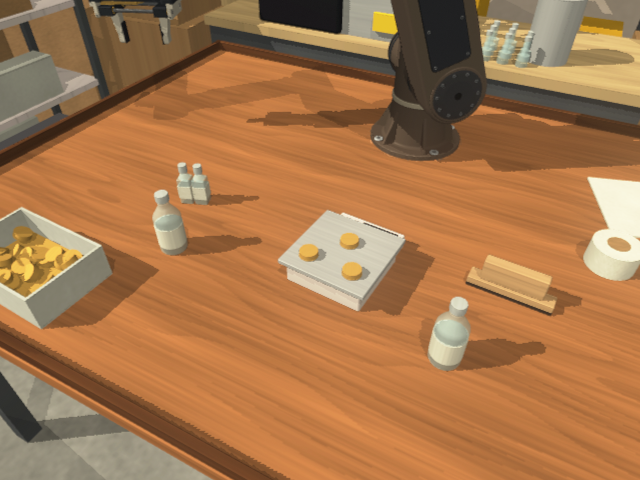

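View pics/side0.png

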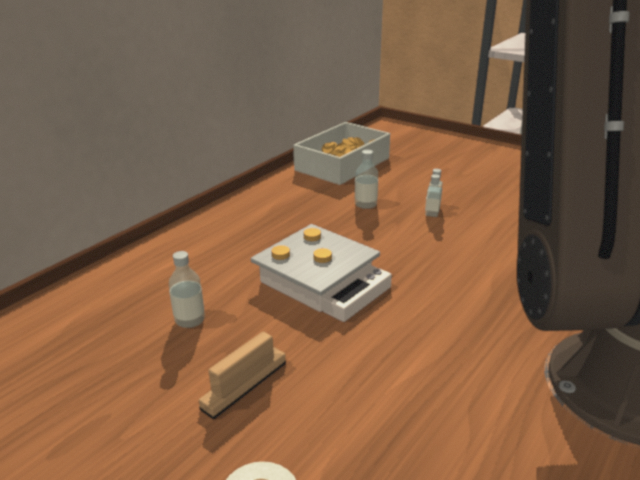

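Scene view: pan corners are near (331,212), (406,242), (361,303) and (280,260). The caps are at (309,252), (349,240) and (351,270). The scraper ridge top runs (486,260)-(550,291), the square bottles are at about (185,203) and (201,203), and the round bottles are at (172,250) and (446,365). The side view agrees.

```bash
cat > h.py <<'E'
import numpy as np
def bp(K,T,uv,z):
    R,t=T[:3,:3],T[:3,3]; o=-R.T@t
    d=R.T@np.linalg.solve(K,[uv[0],uv[1],1]); return (o+d*(z-o[2])/d[2]).round(4)
E
python3 - <<'E'
from plant import cams
from h import *
S={"scene":{"panFL":((331,212),.055),"pan2":((406,242),.055),"pan3":((361,303),.055),"pan4":((280,260),.055),
"c0":((309,249.5),.067),"c1":((349,238),.067),"c2":((352,267.5),.067),
"ridgeL":((486,259),.065),"ridgeR":((550,268),.065),"ridgeRn":((548,276),.065),"ridgeLn":((484,266),.065),
"footL":((467,289),.0),"footR":((554,310),0),
"ba":((182,166),.095),"bb":((197,168),.095),"ra":((161,196),.13),"rb":((459,303),.13)},
"side":{"p1":((312,227),.055),"p2":((379,256),.055),"p3":((319,289),.055),"p4":((252,259),.055),
"c":((312,233),.067),"c1":((281,250),.067),"c2":((322.5,253),.067),
"ridgeL":((210,372),.065),"ridgeL2":((213,379),.065),"ridgeR":((266,337),.065),"ridgeR2":((273,343),.065),"footL":((206,409),0),"footR":((286,362),0),
"ba":((436,173),.095),"ra":((368,154),.13),"rb":((181,257),.13)}}
for n,d in S.items():
    c=cams.capture(n)
    for k,(uv,z) in d.items(): print(n,k,bp(c["camera_matrix"],c["camera_from_world"],uv,z))
E
```

```text
scene panFL [ 0.4573 -0.0219  0.055 ]
scene pan2 [0.4738 0.1392 0.055 ]
scene pan3 [0.6473 0.125  0.055 ]
scene pan4 [ 0.6212 -0.0408  0.055 ]
scene c0 [ 0.5853 -0.0023  0.067 ]
scene c1 [0.5247 0.0472 0.067 ]
scene c2 [0.5915 0.0834 0.067 ]
scene ridgeL [0.4633 0.2802 0.065 ]
scene ridgeR [0.4353 0.3822 0.065 ]
scene ridgeRn [0.4569 0.3818 0.065 ]
scene ridgeLn [0.4824 0.2811 0.065 ]
scene footL [0.4824 0.2652 0.    ]
scene footR [0.462  0.4118 0.    ]
scene ba [ 0.5078 -0.3405  0.095 ]
scene bb [ 0.4995 -0.3085  0.095 ]
scene ra [ 0.643  -0.2691  0.13  ]
scene rb [0.6471 0.2691 0.13  ]
side p1 [ 0.6112 -0.0372  0.055 ]
side p2 [ 0.4454 -0.0197  0.055 ]
side p3 [0.4716 0.1291 0.055 ]
side p4 [0.6276 0.1227 0.055 ]
side c [ 0.5835 -0.0007  0.067 ]
side c1 [0.5916 0.0826 0.067 ]
side c2 [0.5237 0.0474 0.067 ]
side ridgeL [0.4658 0.3889 0.065 ]
side ridgeL2 [0.4527 0.3963 0.065 ]
side ridgeR [0.4527 0.2865 0.065 ]
side ridgeR2 [0.4355 0.291  0.065 ]
side footL [0.4723 0.3996 0.    ]
side footR [0.4428 0.2558 0.    ]
side ba [ 0.493  -0.3312  0.095 ]
side ra [ 0.6277 -0.2659  0.13  ]
side rb [0.639  0.2723 0.13  ]
```

Request:
{"api": "carry_out", "payload": {
  "commands": [0.6,0.5,1,1,-1,0.6,1,1,1,-1,0.6,1,1,1,-1,0.6,1,0.5,1,-1,0.6,1,0,1,-1,0.6,1,0,1,-1,0.6,1,0,1,-1,0.6,1,0,1,-1]
}}

```text
time_s: 1.05
tcp_pos: [0.4474, -0.335, 0.3367]
eef_rot: [-180.0, 0.0, -124.8]
contact_force: [1.1, -0.9, -0.3]
gripper_width: 0.0878
```

Request:
{"api": "carry_out", "payload": {
  "commands": [0,1,0,1,-1,0,1,0,1,-1,0,1,0,1,-1,0,1,0,1,-1,0,1,0,1,-1,0,1,0,1,-1,0,1,0,1,-1,0,1,0,1,-1]
}}

```text
time_s: 1.85
tcp_pos: [0.4464, -0.0152, 0.3367]
eef_rot: [-180.0, 0.0, -92.8]
contact_force: [1.8, 0.0, 0.5]
gripper_width: 0.0878
```

Request:
{"api": "carry_out", "payload": {
  "commands": [0,1,0,0.7,-1,0,1,0,0,-1,0,1,0,0,-1,0,1,0,0,-1,0,1,0,0,-1,0,1,0,0,-1,0,1,0,0,-1,0,1,0,0,-1]
}}

```text
time_s: 2.65
tcp_pos: [0.4465, 0.3049, 0.3366]
eef_rot: [-180.0, 0.0, -90.1]
contact_force: [0.5, -0.6, 0.4]
gripper_width: 0.0879
```

Request:
{"api": "carry_out", "payload": {
  "commands": [0,0.4,0,0,-1,0,0,0,0,-1,0,0,0,0,-1]
}}

```text
time_s: 2.95
tcp_pos: [0.4467, 0.319, 0.3362]
eef_rot: [180.0, -0.0, -90.1]
contact_force: [0.4, -0.7, -0.2]
gripper_width: 0.0875
```

```bash
cat >> h.py <<'E'
from scipy.spatial.transform import Rotation as Ro
def wrist(name=None):
    from plant import telemetry,cams
    import cv2
    s=telemetry.get_state(); w=cams.capture("wrist")
    P=np.eye(4);P[:3,:3]=Ro.from_euler("xyz",s["eef_rot"],degrees=True).as_matrix();P[:3,3]=s["tcp_pos"]
    T=np.linalg.inv(P@w["mount"])
    if name: cv2.imwrite(name,w["frame"][:,:,::-1]); np.savez(name+".npz",K=w["camera_matrix"],T=T)
    return w["frame"],w["camera_matrix"],T
def wbp(name,uv,z):
    d=np.load(name+".npz"); return bp(d["K"],d["T"],uv,z)
E
python3 -c "
from h import *
wrist('pics/w1.png')"
```

```text
(no output)
```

View pics/w1.png

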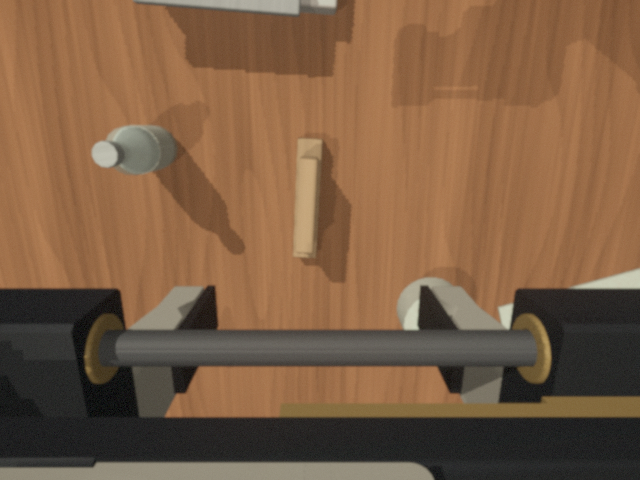

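The wrist view shows the ridge top with corners near (303,158), (321,158), (315,251) and (294,251), the foot end at row 139, and the pan's +y edge at the top, (135,2)-(299,13).

```bash
python3 -c "
from h import *
n='pics/w1.png'
for uv,z in [((303,158),.065),((321,158),.065),((316,250),.065),((294,250),.065),((299,139),.021),((322,139),.021),((135,1),.055),((299,12),.055)]: print(uv,wbp(n,uv,z))"
```

```text
(303, 158) [0.4618 0.2784 0.065 ]
(321, 158) [0.4421 0.2784 0.065 ]
(316, 250) [0.4479 0.3843 0.065 ]
(294, 250) [0.4737 0.3842 0.065 ]
(299, 139) [0.4678 0.2596 0.021 ]
(322, 139) [0.4405 0.2597 0.021 ]
(135, 1) [0.6301 0.1228 0.055 ]
(299, 12) [0.4644 0.1331 0.055 ]
```

Request:
{"api": "carry_out", "payload": {
  "commands": [0.26,0.35,-0.9,-0.6,-1,0,0,-1,-0.6,-1,0,0,-1,0,-1,0,0,-1,0,-1,0,0,-1,0,-1,0,0,-1,0,-1,0,0,-0.8,0,-1,0,0,-0.5,0,-1]
}}

```text
time_s: 3.8
tcp_pos: [0.4568, 0.331, 0.0466]
eef_rot: [179.9, -0.1, -95.0]
contact_force: [-0.2, 0.1, 0.2]
gripper_width: 0.0879
```

Request:
{"api": "carry_out", "payload": {
  "commands": [0,0,0,0,-1,0,0,0,0,1,0,0,0,0,1,0,0,0,0,1,0,0,0,0,1,0,0,0,0,1,0,0,0,0,1,0,0,0,0,1],
  "grip_force": 40
}}

```text
time_s: 4.6
tcp_pos: [0.4573, 0.3333, 0.0486]
eef_rot: [-180.0, 0.0, -94.9]
contact_force: [0.8, 0.1, -0.1]
gripper_width: 0.0374
```

Request:
{"api": "carry_out", "payload": {
  "commands": [0,0,0,0,1,0,0,0,0,1,0,0,0,0,1,0,0,0,0,1,0,0,0,0,1,0,0,0,0,1]
}}

```text
time_s: 5.2
tcp_pos: [0.4573, 0.3333, 0.0485]
eef_rot: [-180.0, 0.0, -94.9]
contact_force: [0.3, 0.0, 0.1]
gripper_width: 0.0206
```

Request:
{"api": "carry_out", "payload": {
  "commands": [0,0,0.5,0,1,0,0,1,0,1,0,0,1,0,1,0,-0.5,1,0,1,0.5,-1,1,0,1,0.5,-1,1,0,1,0.5,-1,0.8,0,1,0,-1,0,0,1]
}}

```text
time_s: 6.0
tcp_pos: [0.5117, 0.1698, 0.288]
eef_rot: [-179.7, 0.2, -94.9]
contact_force: [0.4, -0.4, -2.4]
gripper_width: 0.0208
```

Request:
{"api": "carry_out", "payload": {
  "commands": [0,0,0,0,1,0,0,0,0,1]
}}

```text
time_s: 6.2
tcp_pos: [0.5084, 0.1692, 0.2839]
eef_rot: [180.0, 0.0, -95.0]
contact_force: [0.9, 0.2, -2.9]
gripper_width: 0.0205
```

```bash
python3 -c "
from h import *
wrist('pics/w2.png')"
```

```text
(no output)
```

View pics/w2.png

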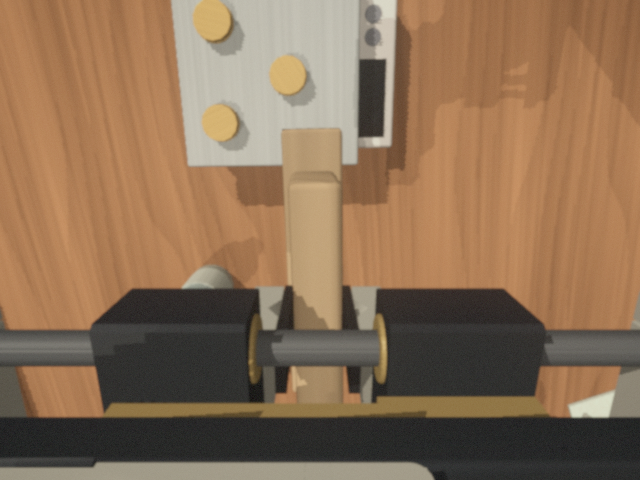

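The wrist view shows the pan parallel to the held scraper. Its +y corners are at (188,165) and (357,163), and the caps are at (213,20), (288,75) and (220,122).

```bash
python3 -c "
from h import *
n='pics/w2.png'
a=wbp(n,(188,165),.055);b=wbp(n,(357,163.5),.055);print(a,b,np.linalg.norm(a-b),np.degrees(np.arctan2(*(a-b)[1::-1])))
t=np.radians(-5.2);X=np.array([np.cos(t),np.sin(t),0]);Y=np.array([-np.sin(t),np.cos(t),0])
c=(a+b)/2-.085*Y;print('c',c, wbp(n,(360,0),.055),wbp(n,(173,0),.055))
for uv in [(213,19),(288,74),(220,121)]:
  p=wbp(n,uv,.067);print(p,(p-c)@X,(p-c)@Y)
for uv in [(283,130),(340,128)]: print('foot',wbp(n,uv,.284-.0485+.021))"
```

```text
[0.633  0.1211 0.055 ] [0.4651 0.1345 0.055 ] 0.16843387426524392 -4.563070557284457
c [0.54134623 0.04314983 0.055     ] [ 0.4538 -0.0092  0.055 ] [ 0.6202 -0.0239  0.055 ]
[ 0.5846 -0.0027  0.067 ] 0.047231242086607984 -0.04174092579335304
[0.5239 0.0476 0.067 ] -0.017777759693329735 0.0028506618390250153
[0.5919 0.0827 0.067 ] 0.04676117584761411 0.04396921968389461
foot [0.5182 0.0948 0.2565]
foot [0.4907 0.0963 0.2565]
```

Request:
{"api": "carry_out", "payload": {
  "commands": [-0.31,-1,0,0,1,-0.31,-1,0,0,1,-0.31,-1,-0.5,0,1,0,0,-1,0,1,0,0,-1,0,1,0,0,-1,0,1,0,0,-0.7,0,1,0,0,0,0,1]
}}

```text
time_s: 7.05
tcp_pos: [0.4686, 0.0498, 0.1123]
eef_rot: [179.6, -0.2, -94.9]
contact_force: [-1.3, 0.2, -1.6]
gripper_width: 0.0207
```

Request:
{"api": "carry_out", "payload": {
  "commands": [0,0,-0.15,0,1,0,0,0,0,1]
}}

```text
time_s: 7.25
tcp_pos: [0.4724, 0.051, 0.1109]
eef_rot: [-179.9, 0.0, -94.9]
contact_force: [0.6, -0.7, -1.9]
gripper_width: 0.0204
```

Request:
{"api": "carry_out", "payload": {
  "commands": [0,0,-0.1,0,1,0,0,0,0,1,0,0,0,0,1]
}}

```text
time_s: 7.55
tcp_pos: [0.4719, 0.0503, 0.1068]
eef_rot: [-179.9, 0.0, -94.9]
contact_force: [0.5, -0.5, -2.0]
gripper_width: 0.0202
```

Request:
{"api": "carry_out", "payload": {
  "commands": [0.3,-0.026,0,0,1,0.37,-0.033,0,0,1,0.37,-0.033,0,0,1,0.37,-0.033,0,0,1,0.37,-0.033,0,0,1,0.37,-0.033,0,0,1,0.37,-0.033,0,0,1,0.37,-0.033,0,0,1]
}}

```text
time_s: 8.35
tcp_pos: [0.589, 0.0395, 0.1059]
eef_rot: [180.0, -0.0, -94.9]
contact_force: [-0.2, 0.3, -1.7]
gripper_width: 0.0204
```

Request:
{"api": "carry_out", "payload": {
  "commands": [0.37,-0.033,0,0,1,0.37,-0.033,0,0,1,0.37,-0.033,0,0,1,0.2,-0.017,0,0,1,0,0,0,0,1,0,0,0,0,1]
}}

```text
time_s: 8.95
tcp_pos: [0.6394, 0.035, 0.1057]
eef_rot: [179.9, -0.0, -95.0]
contact_force: [-0.7, 0.7, -1.8]
gripper_width: 0.0203
```

```bash
python3 -c "
from plant import cams
import cv2,numpy as np
a=[cams.capture(n)['frame'][:,:,::-1] for n in ('scene','side')]
cv2.imwrite('pics/sw.png',np.hstack([a[0][130:430,200:560],a[1][130:430,150:510]]))"
```

```text
(no output)
```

View pics/sw.png

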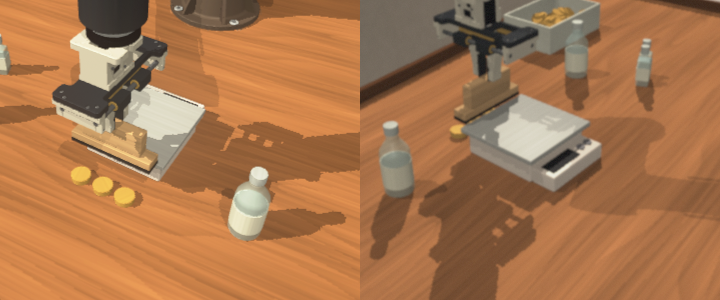

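Request:
{"api": "carry_out", "payload": {
  "commands": [0,0,1,0,1,-0.55,0,1,0,1,-1,0,0.5,0,1,-1,0.45,0,0,1,-1,1,0,0,1,-1,1,0,0,1,0,1,0,0,1,0,1,0,0,1]
}}

```text
time_s: 9.85
tcp_pos: [0.4655, 0.2052, 0.2077]
eef_rot: [-179.9, 0.1, -94.9]
contact_force: [1.8, 0.4, -1.6]
gripper_width: 0.0203
```

Request:
{"api": "carry_out", "payload": {
  "commands": [0,1,0,0,1,0,1,0,0,1,0,1,0,0,1,0,0,-1,0,1,0,0,-1,0,1,0,0,-1,0,1,0,0,-0.4,0,1,0,0,0,0,1]
}}

```text
time_s: 10.65
tcp_pos: [0.4651, 0.3223, 0.0678]
eef_rot: [179.8, -0.2, -94.9]
contact_force: [-1.0, -0.3, -1.8]
gripper_width: 0.0206
```

Request:
{"api": "carry_out", "payload": {
  "commands": [0,0,0,0,1]
}}

```text
time_s: 10.75
tcp_pos: [0.4671, 0.3243, 0.0711]
eef_rot: [-180.0, 0.0, -94.9]
contact_force: [-0.1, 0.9, -1.3]
gripper_width: 0.0204
```

Request:
{"api": "carry_out", "payload": {
  "commands": [0,0,-0.3,0,1,0,0,-0.15,0,1,0,0,-0.05,0,1,0,0,-0.03,0,1,0,0,0,0,1,0,0,0,0,1]
}}

```text
time_s: 11.35
tcp_pos: [0.4671, 0.3241, 0.0493]
eef_rot: [-180.0, 0.0, -94.9]
contact_force: [0.6, 0.6, -2.3]
gripper_width: 0.0208
```

Request:
{"api": "carry_out", "payload": {
  "commands": [0,0,-0.04,0,1,0,0,0,0,1,0,0,0,0,1]
}}

```text
time_s: 11.65
tcp_pos: [0.4676, 0.3243, 0.0483]
eef_rot: [-179.9, 0.1, -94.9]
contact_force: [-0.7, -2.2, 5.8]
gripper_width: 0.0204
```

Contact. Release, wait, then lift.

Request:
{"api": "carry_out", "payload": {
  "commands": [0,0,0,0,-1,0,0,0,0,-1,0,0,0,0,-1,0,0,0,0,-1,0,0,0,0,-1,0,0,0,0,-1,0,0,0,0,-1,0,0,0,0,-1]
}}

```text
time_s: 12.45
tcp_pos: [0.4669, 0.324, 0.0474]
eef_rot: [180.0, -0.0, -94.9]
contact_force: [0.2, -0.3, -0.2]
gripper_width: 0.0789
```

Request:
{"api": "carry_out", "payload": {
  "commands": [0,0,0,0,-1,0,0,0,0,-1,0,0,0.5,0,-1,0,0,1,0,-1,0,0,1,0,-1,0,0,1,0,-1,0,0,1,0,-1,0,0,1,0,-1]
}}

```text
time_s: 13.25
tcp_pos: [0.4667, 0.3237, 0.2693]
eef_rot: [-180.0, 0.0, -94.9]
contact_force: [0.0, 0.3, -0.1]
gripper_width: 0.0875
```

Request:
{"api": "carry_out", "payload": {
  "commands": [0,-1,0.5,-1,-1,0,-1,0.5,-1,-1,0.2,-1,0,-1,-1,0.2,-1,0,-1,-1,0.2,-1,0,-1,-1,0.2,-1,0,-1,-1,0.2,-1,0,-1,-1,0.2,-1,0,-1,-1]
}}

```text
time_s: 14.05
tcp_pos: [0.5148, 0.0023, 0.3077]
eef_rot: [-180.0, 0.0, -127.1]
contact_force: [1.5, -0.5, 0.5]
gripper_width: 0.0875
```

Request:
{"api": "carry_out", "payload": {
  "commands": [0.2,-1,0,-1,-1,0.2,-1,0,-1,-1,0.2,-1,0,-1,-1,0.2,-1,0,-1,-1,0.2,-1,0,-1,-1,0.2,-1,0,-1,-1,0.2,-1,0,-1,-1,0.2,-0.8,0,-1,-1]
}}

```text
time_s: 14.85
tcp_pos: [0.5788, -0.3102, 0.3071]
eef_rot: [180.0, -0.0, -159.1]
contact_force: [-0.4, -0.5, -1.4]
gripper_width: 0.0878
```

Request:
{"api": "carry_out", "payload": {
  "commands": [0,0,0,-1,-1,0,0,0,-0.8,-1,0,0,0,0,-1,0,0,0,0,-1]
}}

```text
time_s: 15.25
tcp_pos: [0.5789, -0.3079, 0.3074]
eef_rot: [180.0, -0.0, -166.0]
contact_force: [-0.5, -1.0, -0.2]
gripper_width: 0.0875
```

```bash
python3 -c "
from h import *
wrist('pics/w3.png')"
```

```text
(no output)
```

View pics/w3.png

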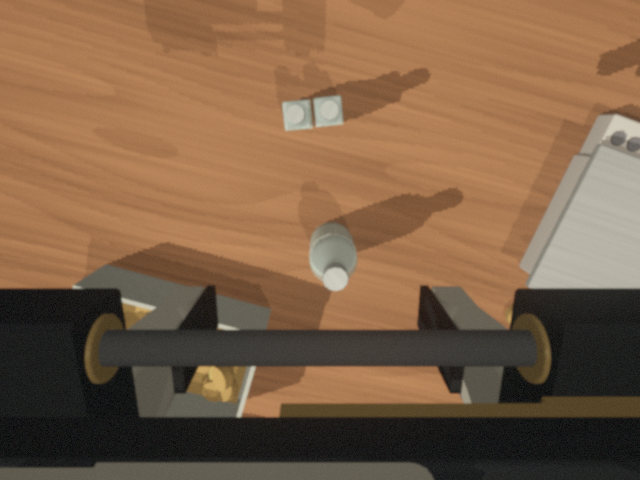

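The two square bottles show at about (297,115) and (329,110), with a small gap. round_a is at (333,255), clear of them. I'll crop for the angles.

```bash
python3 -c "
import cv2
i=cv2.imread('pics/w3.png')[80:150,265:365]
cv2.imwrite('pics/w3c.png',cv2.resize(i,None,fx=8,fy=8,interpolation=cv2.INTER_CUBIC))"
```

```text
(no output)
```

View pics/w3c.png

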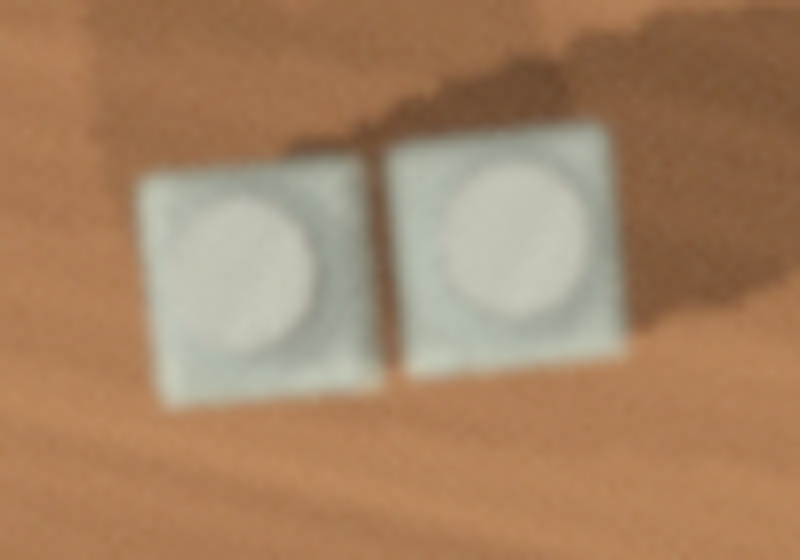

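```bash
python3 -c "
from h import *
n='pics/w3.png'
for q in ([(140,178),(362,158),(380,385),(160,405)],[(388,148),(610,125),(626,352),(408,375)]):
  P=[wbp(n,(u/8+265-.5,v/8+80-.5),.062)[:2] for u,v in q]
  P=np.array(P);e=P[1]-P[0];f=P[2]-P[3];g=P[0]-P[3];h=P[1]-P[2]
  print(P.mean(0),[np.linalg.norm(k).round(4) for k in (e,f,g,h)],[np.degrees(np.arctan2(-k[0],k[1])).round(1) for k in (e,f)],[np.degrees(np.arctan2(k[1],k[0])).round(1) for k in (-g,-h)])
for uv in [(240,275),(515,240)]: print(wbp(n,(uv[0]/8+265-.5,uv[1]/8+80-.5),.095))"
```

```text
[ 0.500975 -0.348225] [np.float64(0.0278), np.float64(0.0279), np.float64(0.0272), np.float64(0.0272)] [np.float64(18.7), np.float64(18.8)] [np.float64(18.0), np.float64(18.2)]
[ 0.48985 -0.31905] [np.float64(0.0276), np.float64(0.0276), np.float64(0.0271), np.float64(0.0271)] [np.float64(19.7), np.float64(19.7)] [np.float64(19.2), np.float64(19.2)]
[ 0.501 -0.349  0.095]
[ 0.4897 -0.3191  0.095 ]
```

Request:
{"api": "carry_out", "payload": {
  "commands": [-0.7,-0.21,0,0.42,-1,-0.7,-0.21,0,0.42,-1,-0.7,-0.22,-0.5,0.41,-1,0,0,-1,0,-1,0,0,-1,0,-1,0,0,-1,0,-1,0,0,-0.5,0,-1,0,0,0,0,-1]
}}

```text
time_s: 16.1
tcp_pos: [0.493, -0.3325, 0.1444]
eef_rot: [179.8, -0.2, -161.1]
contact_force: [-0.7, -0.2, 0.9]
gripper_width: 0.0877
```

Request:
{"api": "carry_out", "payload": {
  "commands": [0,0,0,0,-1]
}}

```text
time_s: 16.2
tcp_pos: [0.4954, -0.3337, 0.1483]
eef_rot: [-180.0, 0.0, -161.0]
contact_force: [-0.3, 0.2, 0.3]
gripper_width: 0.0878
```

Request:
{"api": "carry_out", "payload": {
  "commands": [0,0,-0.8,0,-1,0,0,-0.8,0,-1,0,0,-0.5,0,-0.8,0,0,-0.25,0,-0.65,0,0,0,0,-0.55,0,0,0,0,-0.5,0,0,0,0,-0.46,0,0,0,0,-0.43],
  "grip_force": 20
}}

```text
time_s: 17.0
tcp_pos: [0.4957, -0.3339, 0.0547]
eef_rot: [-179.9, 0.1, -161.1]
contact_force: [0.5, -0.1, 0.3]
gripper_width: 0.0631
```

Request:
{"api": "carry_out", "payload": {
  "commands": [0,0,0,0,-0.4,0,0,0,0,-0.37,0,0,0,0,-0.34,0,0,0,0,-0.31,0,0,0,0,-0.28,0,0,0,0,-0.2,0,0,0,0,0,0,0,0,0,1]
}}

```text
time_s: 17.8
tcp_pos: [0.4953, -0.3338, 0.0538]
eef_rot: [-180.0, 0.0, -161.1]
contact_force: [-0.5, 0.4, 4.4]
gripper_width: 0.044
```

Request:
{"api": "carry_out", "payload": {
  "commands": [0,0,0,0,1,0,0,0,0,1,0,0,0,0,1,0,0,0,0,1,0,0,0,0,1],
  "grip_force": 35
}}

```text
time_s: 18.3
tcp_pos: [0.4973, -0.3354, 0.0557]
eef_rot: [-179.7, 0.2, -161.1]
contact_force: [0.1, -3.9, 8.7]
gripper_width: 0.0408
```

The width of 41 mm is less than the pair's 56 mm, so something went wrong. I'll look.

```bash
python3 -c "
from plant import cams
import cv2,numpy as np
a=[cams.capture(n)['frame'][:,:,::-1] for n in ('scene','side')]
f=lambda i,u,v:cv2.resize(i[v:v+110,u:u+100],None,fx=4,fy=4,interpolation=cv2.INTER_CUBIC)
cv2.imwrite('pics/g1.png',np.hstack([f(a[0],140,110),f(a[1],385,125)]))"
```

```text
(no output)
```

View pics/g1.png

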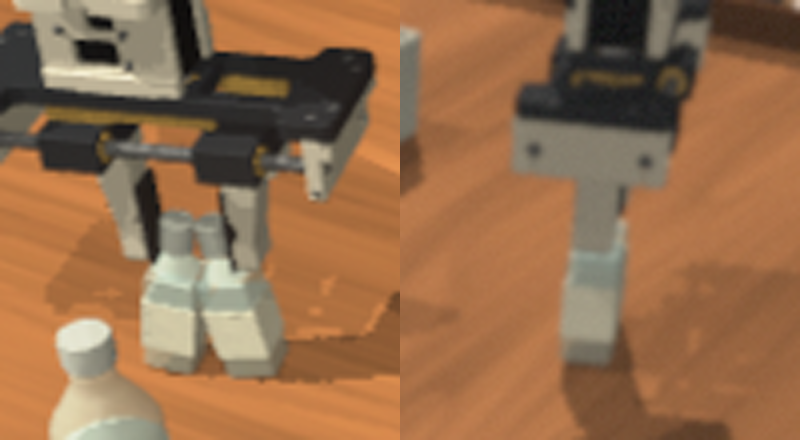

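```bash
python3 -c "
from plant import cams,telemetry
import numpy as np
s=telemetry.get_state();p=s['tcp_pos'];print(p,s['gripper_width'],s['contact_force'])
yd=np.array([-.325,.946,0])
for n,(u0,v0,off) in {'scene':(140,110,0),'side':(385,125,400)}.items():
  c=cams.capture(n);K,T=c['camera_matrix'],c['camera_from_world']
  def pr(q):
    k=K@(T[:3,:3]@q+T[:3,3]);k=k[:2]/k[2];return ((k-[u0,v0])*4+[off,0]).round()
  for sg in(-1,1):
    for z in (-.022,-.003,.016,.044): print(n,sg,z,pr(p+sg*yd*.0204+[0,0,z]))
  print('bench under',pr(np.array([p[0],p[1],0])),'cap top',pr(np.array([p[0],p[1],.095])))
"
```

```text
[ 0.49735196 -0.33541228  0.05572475] 0.04060444869759669 [-0.20690053 -4.1854777   9.15507163]
scene -1 -0.022 [172. 311.]
scene -1 -0.003 [166. 281.]
scene -1 0.016 [159. 251.]
scene -1 0.044 [149. 206.]
scene 1 -0.022 [245. 317.]
scene 1 -0.003 [240. 288.]
scene 1 0.016 [234. 258.]
scene 1 0.044 [225. 212.]
bench under [219. 364.] cap top [189. 217.]
side -1 -0.022 [596. 274.]
side -1 -0.003 [599. 243.]
side -1 0.016 [602. 212.]
side -1 0.044 [606. 165.]
side 1 -0.022 [585. 304.]
side 1 -0.003 [588. 273.]
side 1 0.016 [591. 242.]
side 1 0.044 [596. 194.]
bench under [586. 342.] cap top [600. 188.]
```

```bash
python3 -c "
from plant import cams
import numpy as np
w=cams.capture('wrist');M=np.linalg.inv(w['mount']);K=w['camera_matrix']
for y in(-.044,.044,.06):
  for x in (.0095,-.0095):
    for z in (.022,.003,-.01,-.03):
      k=K@(M[:3,:3]@[x,y,z]+M[:3,3]);print(x,y,z,(k[:2]/k[2]).round())
"
```

```text
0.0095 -0.044 0.022 [232. 259.]
0.0095 -0.044 0.003 [224. 272.]
0.0095 -0.044 -0.01 [217. 283.]
0.0095 -0.044 -0.03 [204. 302.]
-0.0095 -0.044 0.022 [234. 293.]
-0.0095 -0.044 0.003 [226. 309.]
-0.0095 -0.044 -0.01 [220. 322.]
-0.0095 -0.044 -0.03 [208. 345.]
0.0095 0.044 0.022 [402. 259.]
0.0095 0.044 0.003 [411. 272.]
0.0095 0.044 -0.01 [417. 283.]
0.0095 0.044 -0.03 [430. 302.]
-0.0095 0.044 0.022 [400. 293.]
-0.0095 0.044 0.003 [408. 309.]
-0.0095 0.044 -0.01 [414. 322.]
-0.0095 0.044 -0.03 [426. 345.]
0.0095 0.06 0.022 [433. 259.]
0.0095 0.06 0.003 [445. 272.]
0.0095 0.06 -0.01 [454. 283.]
0.0095 0.06 -0.03 [471. 302.]
-0.0095 0.06 0.022 [431. 293.]
-0.0095 0.06 0.003 [441. 309.]
-0.0095 0.06 -0.01 [450. 322.]
-0.0095 0.06 -0.03 [466. 345.]
```

Projecting the known gripper geometry shows that the visible fingertips sit about 11 mm behind the reported TCP, not 22 mm ahead of it. The pads therefore squeezed the shoulders. I'll release gently, back off and re-measure.

Request:
{"api": "carry_out", "payload": {
  "commands": [0,0,0,0,0.05,0,0,0,0,-0.05,0,0,0,0,-0.15,0,0,0,0,-0.22,0,0,0,0,-0.3,0,0,0,0,-0.37,0,0,0,0,-0.45,0,0,0,0,-0.55]
}}

```text
time_s: 19.35
tcp_pos: [0.4946, -0.3335, 0.053]
eef_rot: [180.0, -0.0, -161.1]
contact_force: [-0.7, 0.0, 0.3]
gripper_width: 0.0658
```

Request:
{"api": "carry_out", "payload": {
  "commands": [0,0,0,0,-0.65,0,0,0,0,-0.8,0,0,0,0,-1,0,0,0,0,-1,0,0,0.5,0,-1,0,0,1,0,-1,0,0,1,0,-1,0,0,1,0,-1]
}}

```text
time_s: 20.15
tcp_pos: [0.4946, -0.3335, 0.1949]
eef_rot: [180.0, -0.0, -161.1]
contact_force: [2.2, -0.2, -0.3]
gripper_width: 0.0877
```

Request:
{"api": "carry_out", "payload": {
  "commands": [0.7,0.21,1,0,-1,0.7,0.21,1,0,-1,0.7,0.22,0.8,0,-1,0,0,0,0,-1,0,0,0,0,-1]
}}

```text
time_s: 20.65
tcp_pos: [0.5795, -0.3075, 0.3054]
eef_rot: [180.0, 0.0, -161.1]
contact_force: [0.1, -1.0, -0.4]
gripper_width: 0.0876
```

```bash
python3 -c "
from h import *
from plant import cams
import cv2
f,_,_=wrist('pics/w4.png')
a=cams.capture('scene')['frame'][130:230,140:240]
i=f[60:180,230:390]
z=lambda k,s:cv2.resize(k,None,fx=s,fy=s,interpolation=cv2.INTER_CUBIC)
cv2.imwrite('pics/w4c.png',z(i,5)[:,:,::-1]);cv2.imwrite('pics/w4s.png',z(a,4)[:,:,::-1])"
```

```text
(no output)
```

View pics/w4c.png

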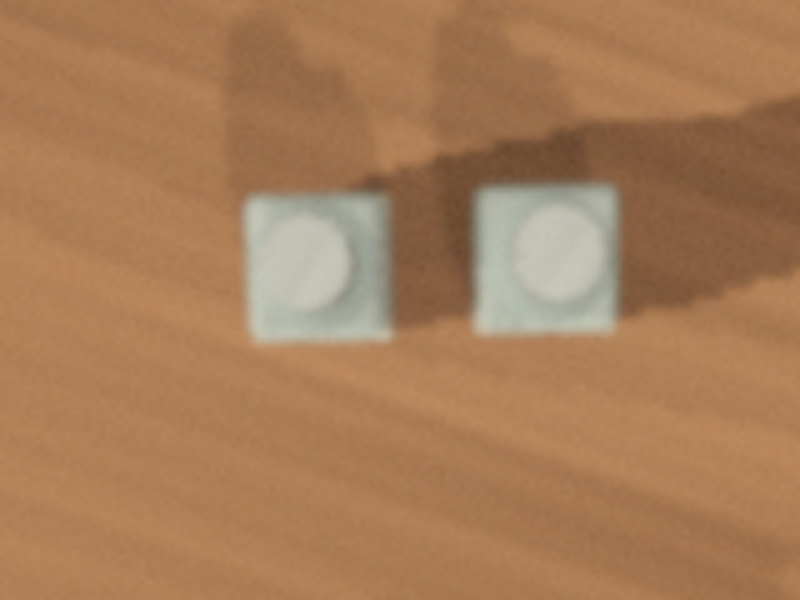

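Both bottles stand upright again, square to the tool, with a larger gap. In the crop they are at x 245-390 and 475-617, so about (293.5,113) and (339,111.5) in full pixels.

```bash
python3 -c "
from h import *
n='pics/w4.png'
for q in ([(246,196),(389,196),(391,338),(252,340)],[(475,186),(616,185),(617,332),(477,333)]):
  P=np.array([wbp(n,(u/5+230-.5,v/5+60-.5),.062)[:2] for u,v in q])
  print(P.mean(0),np.degrees(np.arctan2(-(P[1]-P[0])[0],(P[1]-P[0])[1])),np.degrees(np.arctan2(-(P[2]-P[3])[0],(P[2]-P[3])[1])))
"
```

```text
[ 0.505125 -0.3581  ] 18.820340630655068 19.667623619326143
[ 0.488975 -0.31585 ] 19.348471534947418 19.27085486853722
```

Request:
{"api": "carry_out", "payload": {
  "commands": [-0.7,-0.25,0,0,-1,-0.7,-0.25,0,0,-1,-0.66,-0.24,-0.5,0,-1,0,0,-1,0,-1,0,0,-1,0,-1,0,0,-1,0,-1,0,0,-1,0,-1,0,0,0,0,-1]
}}

```text
time_s: 21.55
tcp_pos: [0.4914, -0.3361, 0.1193]
eef_rot: [179.6, -0.5, -161.2]
contact_force: [-1.3, 0.1, -0.7]
gripper_width: 0.0874
```

Request:
{"api": "carry_out", "payload": {
  "commands": [0,0,0,0,-1,0,0,0,0,-1]
}}

```text
time_s: 21.75
tcp_pos: [0.4975, -0.3384, 0.1277]
eef_rot: [-179.9, 0.1, -161.1]
contact_force: [1.1, 0.1, 0.1]
gripper_width: 0.0879
```

Request:
{"api": "carry_out", "payload": {
  "commands": [0,0.03,-0.5,0,-1,0,0,-0.5,0,-1,0,0,-0.5,0,-1,0,0,-0.5,0,-1,0,0,-0.3,0,-1,0,0,-0.2,0,-1,0,0,0,0,-1,0,0,0,0,-1]
}}

```text
time_s: 22.55
tcp_pos: [0.4972, -0.3367, 0.0264]
eef_rot: [-179.9, 0.1, -161.1]
contact_force: [-0.1, -0.6, 0.8]
gripper_width: 0.0879
```

Request:
{"api": "carry_out", "payload": {
  "commands": [0,0,-0.1,0,-0.85,0,0,0,0,-0.75,0,0,0,0,-0.7,0,0,0,0,-0.65,0,0,0,0,-0.6,0,0,0,0,-0.55,0,0,0,0,-0.5,0,0,0,0,-0.45],
  "grip_force": 15
}}

```text
time_s: 23.35
tcp_pos: [0.4965, -0.3364, 0.0215]
eef_rot: [180.0, 0.0, -161.1]
contact_force: [0.1, 0.7, 1.4]
gripper_width: 0.0645
```

Request:
{"api": "carry_out", "payload": {
  "commands": [0,0,0,0,-0.4,0,0,0,0,-0.35,0,0,0,0,-0.3,0,0,0,0,-0.25,0,0,0,0,-0.2,0,0,0,0,-0.2]
}}

```text
time_s: 23.95
tcp_pos: [0.4963, -0.3363, 0.0212]
eef_rot: [180.0, -0.0, -161.1]
contact_force: [0.3, 0.0, -1.3]
gripper_width: 0.0562
```

Width 56 mm is exactly the pair. I'll firm up the grip and check by picture before lifting.

Request:
{"api": "carry_out", "payload": {
  "commands": [0,0,0,0,1,0,0,0,0,1,0,0,0,0,1,0,0,0,0,1],
  "grip_force": 40
}}

```text
time_s: 24.35
tcp_pos: [0.4965, -0.3364, 0.0214]
eef_rot: [-180.0, -0.0, -161.1]
contact_force: [-0.4, 0.3, -1.9]
gripper_width: 0.0558
```

```bash
python3 -c "
from plant import cams
import cv2,numpy as np
a=[cams.capture(n)['frame'][:,:,::-1] for n in ('scene','side')]
f=lambda i,u,v:cv2.resize(i[v:v+110,u:u+100],None,fx=4,fy=4,interpolation=cv2.INTER_CUBIC)
cv2.imwrite('pics/g2.png',np.hstack([f(a[0],140,110),f(a[1],385,125)]))"
```

```text
(no output)
```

View pics/g2.png

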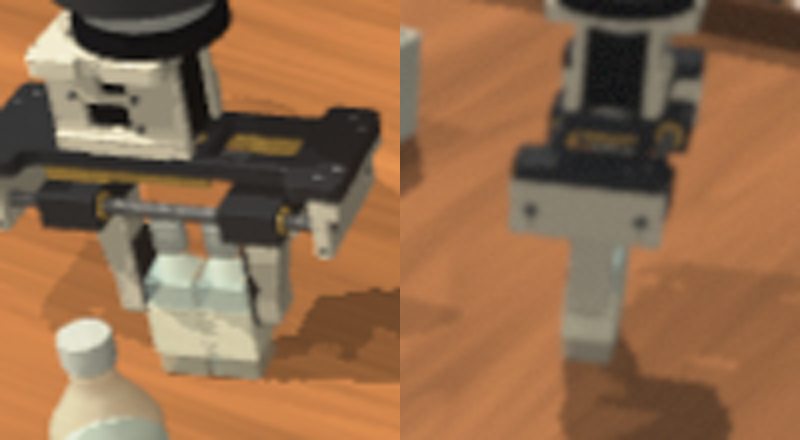

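Request:
{"api": "carry_out", "payload": {
  "commands": [0,0,0.2,0,1,0,0,0.5,0,1,0,0,0.6,0,1,0,0,0.6,0,1,0,0,0.6,0,1,0,0,0.5,0,1,0,0,0,0,1,0,0,0,0,1]
}}

```text
time_s: 25.25
tcp_pos: [0.4965, -0.3363, 0.1417]
eef_rot: [-180.0, 0.1, -161.1]
contact_force: [0.1, -0.5, -2.6]
gripper_width: 0.0559
```

Request:
{"api": "carry_out", "payload": {
  "commands": [0.08,0.3,0,-0.3,1,0.08,0.7,0,-0.5,1,0.08,0.7,0,-0.5,1,0.08,0.7,0,-0.5,1,0.08,0.7,0,-0.5,1,0.08,0.7,0,-0.5,1,0.08,0.7,0,-0.5,1,0.08,0.7,0,-0.5,1]
}}

```text
time_s: 26.05
tcp_pos: [0.5212, -0.1273, 0.14]
eef_rot: [180.0, -0.1, -176.4]
contact_force: [0.6, -0.5, -1.6]
gripper_width: 0.0556
```

Request:
{"api": "carry_out", "payload": {
  "commands": [0.08,0.7,0,-0.5,1,0.08,0.7,0,-0.5,1,0.08,0.7,0,-0.5,1,0.08,0.7,0,-0.5,1,0.08,0.7,0,-0.2,1,0.08,0.5,0,0,1,0,0.2,0,0,1,0,0,0,0,1]
}}

```text
time_s: 26.85
tcp_pos: [0.5406, 0.0402, 0.1403]
eef_rot: [-180.0, -0.1, 175.0]
contact_force: [0.5, -0.2, -1.6]
gripper_width: 0.0555
```

Request:
{"api": "carry_out", "payload": {
  "commands": [0,0,0,0,1,0,0,0,0,1]
}}

```text
time_s: 27.05
tcp_pos: [0.5409, 0.0387, 0.1411]
eef_rot: [-180.0, -0.0, 174.8]
contact_force: [-0.1, -0.3, -2.1]
gripper_width: 0.0557
```

Request:
{"api": "carry_out", "payload": {
  "commands": [0,0.1,-0.4,0,1,0,0,-0.4,0,1,0,0,-0.4,0,1,0,0,-0.2,0,1,0,0,-0.1,0,1,0,0,0,0,1,0,0,0,0,1]
}}

```text
time_s: 27.75
tcp_pos: [0.5418, 0.0435, 0.082]
eef_rot: [180.0, 0.0, 174.9]
contact_force: [0.1, 0.2, -1.7]
gripper_width: 0.0557
```

Request:
{"api": "carry_out", "payload": {
  "commands": [0,0,-0.05,0,1,0,0,-0.03,0,1,0,0,-0.03,0,1,0,0,0,0,1,0,0,0,0,1]
}}

```text
time_s: 28.25
tcp_pos: [0.5413, 0.0436, 0.077]
eef_rot: [-180.0, -0.0, 174.9]
contact_force: [-0.8, 0.3, -2.5]
gripper_width: 0.0558
```

Request:
{"api": "carry_out", "payload": {
  "commands": [0,0,-0.02,0,1,0,0,0,0,1,0,0,0,0,1]
}}

```text
time_s: 28.55
tcp_pos: [0.5413, 0.0436, 0.0762]
eef_rot: [-180.0, -0.0, 174.9]
contact_force: [-0.4, 0.4, -2.3]
gripper_width: 0.0556
```

Request:
{"api": "carry_out", "payload": {
  "commands": [0,0,-0.025,0,1,0,0,0,0,1,0,0,0,0,1]
}}

```text
time_s: 28.85
tcp_pos: [0.5414, 0.0436, 0.0762]
eef_rot: [180.0, 0.0, 174.9]
contact_force: [-4.3, 0.7, 6.5]
gripper_width: 0.0557
```

Contact. Open slowly, then rise.

Request:
{"api": "carry_out", "payload": {
  "commands": [0,0,0,0,0,0,0,0,0,-0.2,0,0,0,0,-0.28,0,0,0,0,-0.32,0,0,0,0,-0.36,0,0,0,0,-0.42,0,0,0,0,-0.5,0,0,0,0,-0.6]
}}

```text
time_s: 29.65
tcp_pos: [0.5414, 0.0436, 0.0752]
eef_rot: [-180.0, -0.0, 174.9]
contact_force: [-0.7, 0.5, -0.4]
gripper_width: 0.0681
```

Request:
{"api": "carry_out", "payload": {
  "commands": [0,0,0,0,-0.75,0,0,0,0,-0.9,0,0,0,0,-1,0,0,0,0,-1,0,0,0.3,0,-1,0,0,0.7,0,-1,0,0,1,0,-1,0,0,1,0,-1]
}}

```text
time_s: 30.45
tcp_pos: [0.541, 0.0434, 0.1973]
eef_rot: [-180.0, -0.0, 174.9]
contact_force: [1.4, 0.2, -0.7]
gripper_width: 0.0875
```

Request:
{"api": "carry_out", "payload": {
  "commands": [0,-0.5,1,0,-1,0,-1,1,0,-1,0,-1,0,0,-1,0,-1,0,0,-1,0,-1,0,0,-1,0,-1,0,0,-1,0,0,0,0,-1,0,0,0,0,-1]
}}

```text
time_s: 31.25
tcp_pos: [0.541, -0.1727, 0.2712]
eef_rot: [180.0, 0.0, 174.7]
contact_force: [-0.8, 0.7, 0.2]
gripper_width: 0.0875
```

```bash
python3 -c "
from plant import cams
import cv2,numpy as np
a=[cams.capture(n)['frame'][:,:,::-1] for n in ('scene','side')]
z=lambda i,u,v:cv2.resize(i[v:v+220,u:u+320],(800,550),interpolation=cv2.INTER_CUBIC)
cv2.imwrite('pics/f1.png',z(a[0],250,170));
cv2.imwrite('pics/f2.png',z(a[1],160,200))
"
```

```text
(no output)
```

View pics/f1.png

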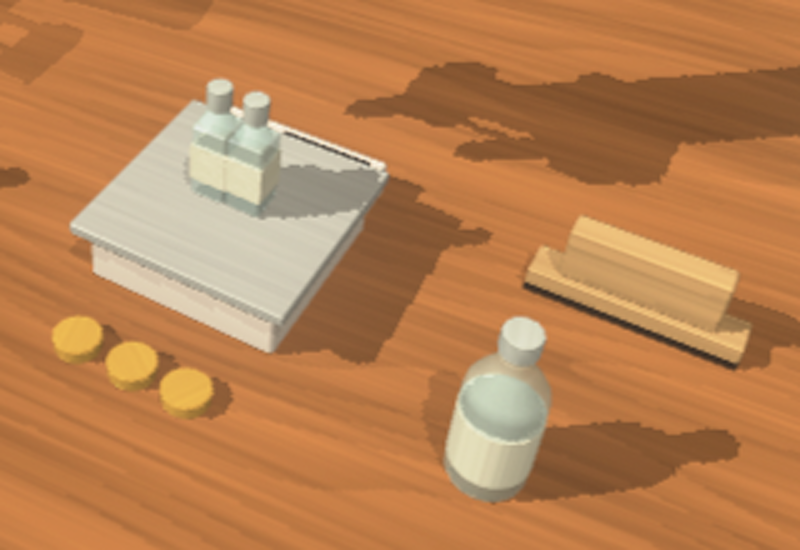

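View pics/f2.png

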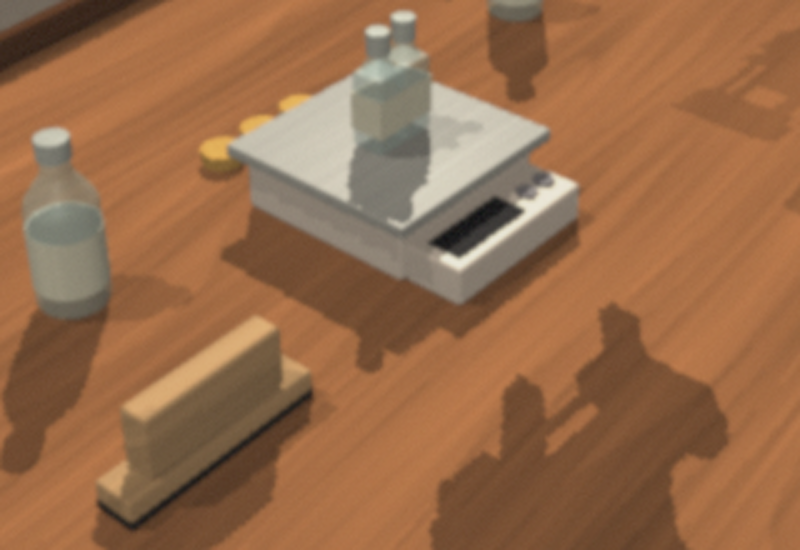

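The bottles stand upright together on the pan with cap tops at (219,86) and (257,100) in the crop. The scraper stands upright and the three caps lie on the bench. One numeric check on the cap tops, then I hand in.

```bash
python3 -c "
from plant import cams,telemetry,r
from h import *
c=cams.capture('scene')
P=[bp(c['camera_matrix'],c['camera_from_world'],(250+u/2.5,170+v/2.5),.15)[:2] for u,v in((219,86),(257,100))]
o=np.array([.541,.043]);print(P,[np.linalg.norm(p-o) for p in P],np.linalg.norm(P[0]-P[1]))
if all(np.linalg.norm(p-o)<.034 for p in P): print(r.close_job())
"
```

```text
[array([0.5439, 0.0309]), array([0.5461, 0.0599])] [np.float64(0.012442668524074729), np.float64(0.01765276182357877)] 0.029083328557783755
the job is handed in; nothing more can be done
None
```

I finished the task and handed the job in at about 31 s of the allowed 70 s. The hand-in gives no verdict, so the results below are from my own checks.

**What I did**
- **Caps:** I swept all three caps off the pan in one pass with the scraper. In the last pictures they lie on the bench.
- **Scraper:** I set it down near where it had stood, just to the right of the scale, and let go. It stands upright in the last pictures.
- **Square bottles:** I lifted both in one grasp, turned them square to the pan, and lowered them until the wrist force showed contact. Then I opened the gripper slowly and moved away.
- **Round bottles:** I never approached or touched them.

**Last checks**
- The bottle axes are about 12 mm and 18 mm from the pan centre (limit 40 mm) and 29 mm apart (limit 36 mm).
- Both bottles look upright and side by side in the last pictures. I did not measure their tilt or their angle to the pan after release; the tool was within about a degree of the pan's estimated direction.

**What disagreed**
- **Gripper geometry:** The pictures put the fingertips about 11 mm behind the reported TCP, not 22 mm ahead of it as described.
- **First bottle grasp:** Because of that, my first grasp caught the bottles' shoulders and tilted them. I released them, they stood up again about 16 mm apart, and the second grasp, about 33 mm lower, closed to 56 mm, exactly the pair's width.

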